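Load the last cradle of the tube rotator

ROBOT

A 6-joint arm with a two-finger parallel gripper is mounted at the origin on a cart in front of the work surface, level with it; the furniture and walls round the work are solid. World frame = base frame: x ahead of the robot, y to its left, z up, the work surface at z = 0. Lengths are in mm, angles in rad, forces in N, time in s.
With the tool pointing down it reaches from about 275 to 1000 mm from the base axis. Payload 8.4 kg.
Tool frame: the origin (TCP) lies midway between the tips of the shut fingers; the grasp point (between the pads) lies 19 mm behind it; z points along the fingers, y is the line along which they close (so a half turn about z gives the same grasp; the last joint's range is limited). The gripper opens to 85 mm and grips with 20 to 120 N. Pads are 22 mm wide; open, the fingers measure 114 mm over their backs; the gripper's body (76 mm by 85 mm) begins 54 mm behind the grasp point. The pads swing forward as they close: fully open they stand 13 mm farther back than shut.
Start: joints at [-1.267, 0.353, 1.633, -0, 1.155, -0.002], TCP at [188.159, -596.007, 231.281] pointing down, gripper open.
Joint ranges: [-2.63, 2.63], [-0.92, 2.1], [0.06, 2.66], [-1.3, 4.44], [0, 2.69], [-3.02, 3.02]. Speed limits (rad/s): [2.22, 2.22, 2.79, 3.14, 3.14, 3.14].

INTERFACE

Orientations are given as [roll, pitch, yaw] about the fixed x, y, z axes, in that order (R = Rz(yaw) Ry(pitch) Rx(roll)).
In Python, from rig import telemetry, optics, r gives the robot as it stands.
- The arm moves only by the tool play_rows, never from a script. Its arguments are lists of equal length, an entry for each row: "dp": the shift along the tool's x, y, z in units of 40 mm (1.0 is 40 mm), a list of three; "rot": the turn, a rotation vector about the tool's x, y, z in units of 6 degrees (1.0 is 6 degrees), a list of three. In form: {"dp": [[tx, ty, tz], ...], "rot": [[ax, ay, az], ...]}. A call has 1 to 5 rows; each row is the pose to reach, as a shift and turn from the pose commanded when the call began, along the tool's axes at that moment; what a row does not reach only later rows make up. A row lasts 1/12 s, in which the tool goes at most 41.7 mm and 7.16 degrees, less where a joint would pass 70% of its speed; a pose out of reach is approached as far as the arm can. A call with a gripper value outside its range is refused whole. "fingers" is the opening, from 0 (shut) to 1 (fully open), set as the call begins (left out, the last holds). The fingers move at their own pace and stop on an object; "grip_force" is the grip in N (left out, the last holds). Time passes only in rows, so rows that repeat a pose let the fingers close. It gives the time, the measured TCP pose, the force, the opening and the grip force at its end, in the units of the state.
- telemetry.sense(): the state, without advancing time (a new reading comes with each control period).
- optics.grab_frame(name): name is "side" or "top"; returns a dict with "color" (400x640x3 uint8, red, green, blue), "mtx" (3x3 intrinsics, pixels), "R" (3x3) and "t" (3): a world point X has camera coordinates R X + t. Camera axes: x right, y down, z forward; pixel columns grow to the right and rows downward; lengths in mm; the calibration is good to about 2 mm. A picture is of the moment at which its call begins. There is no depth.
- r.sign_off(): hands the job in; it is judged then, once.
The state is a dict: "clock": time; "qpos": joint angles; "qvel": joint speeds; "joint_efforts": joint torques, N m; "eef_pos": TCP position; "tcp_rot": TCP orientation; "contact_force": force on the tool from outside, world axes, zero at the start; "wrist_torque": the same for the moment, N m; "opening": opening from 0.0 (shut) to 1.0 (fully open); "grasp_force": force on a finger pad.
Only numpy, scipy, OpenCV 4.12 (cv2) and the standard library are available. Lean on these libraries where they do the work, as an engineer would, in place of code of your own. Each camera call takes 0.05 s, during which the arm holds its last target. There are 200 camera calls.

TASK

Turn the rotator's hand wheel with your fingertips until its hidden orange mark comes up and stands straight up at the top, and let go of the wheel. Then take the blue-capped tube from the blue rest and lay it in the empty orange cradle, leaving the mark at the top and the tube lying fully down in both V supports, centred along the cradle. Leave the other things on the bench where they are.

Things in the scene. Friction and masses are not known exactly. Their poses are not given: they have to be found in the camera images.
- rotator: Tube rotator's fixed white open-topped housing, 170 (x) by 200 (y) mm, walls 105 mm high, bearing bosses to 123 mm at the middle of both end walls. Origin under its middle; y runs along the level axle, z up. Inside turns a rotor with three cradles for tubes; the two grey ones hold fixed red-capped tubes, the orange one, 120 degrees from both, is empty.
- wheel_centre (a point): Centre of the grey hand wheel, fixed on the axle 105 mm above the bench, 70 mm along the housing's +y; y along the axle, z up. The wheel is a plain disc, radius 75 mm, 22 mm thick, flat faces, rubber rim; its top stands 180 mm above the bench. From above it can be stroked on the rim or pinched across its faces; 38 mm are free between its -y face and the tubes.
- rotor (a joint): Angle of wheel and rotor about wheel_centre's +y: 0 (or whole turns, 6.28 each) when the orange mark is straight up; growing values carry the top of the wheel towards wheel_centre's +x. Turns many turns both ways, with a light drag of about 0.03 N m, and stays where it is left.
- mark (a point): Orange mark, an 8 mm wide stripe across the wheel's rim, 75 mm from the axle; turns with the wheel. Its z axis points from the axle outward through the mark, y along the axle. At the start it is down inside the housing.
- cradle (a point): Empty orange cradle, in line with the mark: where a loaded tube's middle lies, 48 mm out from the axle, 105 mm from the wheel's middle along -y (153 mm above the bench when the mark is up). y along the axle and the loaded tube, z outward. Two 90 degree V supports, 6 mm wide, 30 mm either side along y, arms to about 6 mm above the tube's axis; 54 mm free between them for fingers.
- rest: Fixed blue tube rest; origin under its middle, y along the tube that lies in it. Base plate 70 x 100 mm, 10 mm high; two V supports like the cradle's, 30 mm either side along y.
- tube_mid (a point): Middle of the loose blue-capped 50 ml tube: 112 mm long, body 28 mm across, cap 34 mm across over the last 14 mm, about 30 g. z runs along the tube to the cap. Starts lying level in the blue rest, its axis 52 mm above the bench. Can be gripped across the body here; may be loaded with the cap to either end.
- beaker: Bystander: clear 100 ml beaker, loose on the bench; origin under its middle. To be left alone.
- green_tape: Bystander: roll of green tape, loose on the bench; origin under its middle. To be left alone.
- timer: Bystander: white lab timer, loose on the bench; origin under its middle. To be left alone.
- calc: Bystander: black calculator, loose on the bench; origin under its middle. To be left alone.
- tube: The same blue-capped tube; origin at the centre of its closed end, 56 mm from its middle.

How it is judged (in metres and radians):
On the way:
1. the orange mark stands at the top (within 8 degrees), the wheel is still and the fingers are off it (angle between mark's own z axis and vertical below 0.14 rad and velocity of joint rotor between -0.05 and 0.05 rad/s and contact force between the fingers and rotor below 0.05 N), for 0.2 s.
At the end, for the whole second after the job is handed in: The mark is straight up within 0.14 rad; the blue-capped tube lies in the orange cradle, its middle within 10 mm of the cradle's point and its axis within 0.1 rad of the axle's direction, either way round; wheel and tube are at rest (angle between mark's own z axis and vertical below 0.14 rad and distance between tube_mid and cradle below 0.01 m and angle between the z axis of tube_mid and the y axis of cradle, either way round below 0.1 rad and velocity of joint rotor between -0.05 and 0.05 rad/s and linear speed of tube below 0.02 m/s); the robot touches nothing.
It fails at once if the clear 100 ml beaker is moved by more than 30 mm (distance of beaker from where it was at the start of the episode above 0.03 m).
It fails at once if the roll of green tape is moved by more than 30 mm (distance of green_tape from where it was at the start of the episode above 0.03 m).
It fails at once if the white lab timer is moved by more than 30 mm (distance of timer from where it was at the start of the episode above 0.03 m).
It fails at once if the black calculator is moved by more than 30 mm (distance of calc from where it was at the start of the episode above 0.03 m).
It also fails if it takes over 72 s, if anything falls off the work surface, if the arm or the gripper's body presses on something with over 40 N, if the wrist force passes 120 N, or if a joint passes its speed limit or range.

## Working session

There is one attempt and no reset: what is moved stays moved. The work goes in short steps, Python scripts to look and compute and a tool call to move; the robot and the scene stay as the last step left them, time stands still between calls to the robot, and variables do not carry over. Pictures are saved under pics/ and viewed, at most 10 in all, crops included, and the job is handed in when it is done.

Besides the shell and the picture viewer there is one more tool, called after "Emit:" as name(argument=value, ...) on one line, values as JSON. play_rows: Moves the arm, as the interface text tells. Its arguments: {"type":"object","properties":{"dp":{"type":"array"},"rot":{"type":"array"},"fingers":{"type":"number"},"grip_force":{"type":"number"}},"required":["dp","rot"]}

```bash
ls; mkdir -p pics
python3 - <<'E'
from rig import telemetry, optics, r
import cv2,json,numpy as np
for n in("top","side"):
    f=optics.grab_frame(n); cv2.imwrite(f"pics/{n}0.png",f["color"][...,::-1])
    print(n,np.round(f["mtx"],1).tolist(),np.round(f["R"],3).tolist(),np.round(f["t"],1).tolist())
print(telemetry.sense())
E
```

```text
pics
top [[516.8, 0.0, 323.2], [0.0, 516.8, 195.3], [0.0, 0.0, 1.0]] [[-0.025, -1.0, 0.002], [-0.991, 0.025, -0.134], [0.134, -0.005, -0.991]] [86.9, 529.3, 1434.9]
side [[506.8, 0.0, 322.2], [0.0, 506.8, 196.9], [0.0, 0.0, 1.0]] [[0.995, -0.095, -0.018], [-0.069, -0.56, -0.826], [0.068, 0.823, -0.564]] [-503.0, 188.4, 1155.9]
{'clock': 0.1, 'qpos': array([-1.26738311e+00,  3.53592616e-01,  1.63405859e+00,  6.40115615e-06,
        1.15523394e+00, -2.38778948e-03]), 'qvel': array([-0.00040618, -0.00265211, -0.0007071 , -0.00034149, -0.00061151,
        0.00013968]), 'joint_efforts': array([ 8.04498723e-04, -6.06355906e+01, -3.42820072e+01,  4.47702598e-05,
        4.03892001e-03,  1.96576877e-05]), 'eef_pos': array([ 188.03865481, -595.58173777,  230.6286984 ]), 'tcp_rot': array([-3.14030018e+00, -8.93917095e-06,  3.05798414e-01]), 'contact_force': array([ 0.08422463, -0.10363312,  0.08764089]), 'wrist_torque': array([ 0.01881699,  0.00932797, -0.04536385]), 'grasp_force': 0.0, 'opening': 1.0077090295732103}
```

View pics/top0.png

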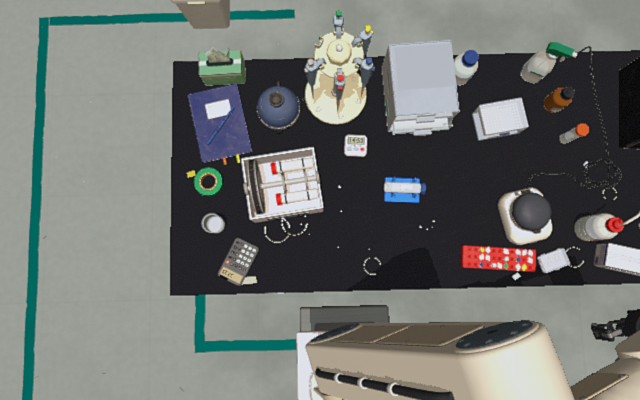

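View pics/side0.png

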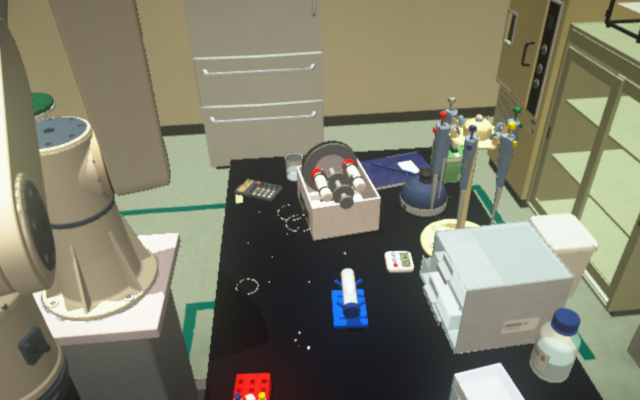

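The top view shows the rotator at about (285,185) with its wheel at the left (world +y), and the rest and tube at about (405,190). The side view shows the wheel at (328,165) and the rest at (350,300). Next I measure by masks.

```bash
cat > h.py <<'E'
import numpy as np, cv2
from rig import telemetry, optics, r
def cast(f,uv,z,axis=2):
    R,t=np.array(f["R"]),np.array(f["t"]); c=-R.T@t
    d=R.T@np.linalg.solve(f["mtx"],[uv[0],uv[1],1]); return c+d*(z-c[axis])/d[axis]
def proj(f,X):
    p=np.array(f["mtx"])@(np.array(f["R"])@np.array(X,float)+f["t"]); return p[:2]/p[2]
def crop(f,x0,y0,x1,y1,s,name): cv2.imwrite(name,cv2.resize(f["color"][y0:y1,x0:x1,::-1],None,fx=s,fy=s,interpolation=cv2.INTER_CUBIC))
def biggest(m):
    c=cv2.findContours(m.astype(np.uint8),0,1)[0]; return max(c,key=cv2.contourArea)
E
python3 - <<'E'
from h import *
f=optics.grab_frame("top"); g=optics.grab_frame("side")
a=f["color"][140:235,175:345,::-1]; b=g["color"][135:245,285:395,::-1]
a=cv2.resize(a,None,fx=3.5,fy=3.5,interpolation=2); b=cv2.resize(b,None,fx=2.3,fy=2.3,interpolation=2)
c=np.zeros((a.shape[0]+b.shape[0],a.shape[1],3),np.uint8); c[:a.shape[0]]=a; c[a.shape[0]:,:b.shape[1]]=b
d=cv2.resize(f["color"][165:215,370:440,::-1],None,fx=4,fy=4,interpolation=2); c[a.shape[0]:a.shape[0]+200,300:580]=d
cv2.imwrite("pics/c1.png",c); print(c.shape)
for n,F,z in(("top",f,10),("side",g,10)):
    h=cv2.cvtColor(F["color"],cv2.COLOR_RGB2HSV)
    m=cv2.inRange(h,(100,130,60),(125,255,255))
    if n=="top": m[:, :370]=0; m[:,440:]=0; m[:165]=0;m[215:]=0
    else: m[:255]=0; m[335:]=0; m[:,:325]=0; m[:,375:]=0
    q=cv2.boxPoints(cv2.minAreaRect(biggest(m))); print(n,"rest px",q.round().tolist()); P=np.array([cast(F,p,z) for p in q]);print(P.round().tolist(),P.mean(0))
h=cv2.cvtColor(f["color"],cv2.COLOR_RGB2HSV)
m=cv2.inRange(h,(0,0,150),(180,70,255)); m[:140]=0;m[230:]=0;m[:,:235]=0;m[:,335:]=0
k=biggest(m); q=cv2.boxPoints(cv2.minAreaRect(k)); print("housing px",q.round(1).tolist()); P=np.array([cast(f,p,105) for p in q]);print(P.round().tolist(),P.mean(0))
ap=cv2.approxPolyDP(cv2.convexHull(k),3,True)[:,0]; print(ap.tolist(),[cast(f,p,105).round().tolist() for p in ap])
m=cv2.inRange(h,(0,0,150),(180,70,255)); m[:170]=0;m[205:]=0;m[:,:375]=0;m[:,435:]=0
rr=cv2.minAreaRect(biggest(m)); q=cv2.boxPoints(rr); print("tube body",rr); print([cast(f,p,60).round().tolist() for p in q])
E
```

```text
(585, 595, 3)
top rest px [[382.0, 193.0], [424.0, 181.0], [429.0, 199.0], [387.0, 211.0]]
[[538.0, -96.0, 10.0], [568.0, -221.0, 10.0], [515.0, -232.0, 10.0], [486.0, -108.0, 10.0]] [ 526.88878454 -164.31699951   10.        ]
side rest px [[330.0, 289.0], [367.0, 287.0], [368.0, 327.0], [332.0, 329.0]]
[[514.0, -100.0, 10.0], [593.0, -104.0, 10.0], [578.0, -214.0, 10.0], [505.0, -210.0, 10.0]] [ 547.39999418 -156.82152553   10.        ]
housing px [[239.6999969482422, 157.89999389648438], [313.5, 146.3000030517578], [323.5, 209.6999969482422], [249.6999969482422, 221.39999389648438]]
[[631.0, 300.0, 105.0], [658.0, 97.0, 105.0], [483.0, 74.0, 105.0], [456.0, 274.0, 105.0]] [556.7940445  186.40492845 105.        ]
[[313, 147], [322, 207], [250, 219], [241, 159]] [[656.0, 99.0, 105.0], [490.0, 78.0, 105.0], [462.0, 273.0, 105.0], [628.0, 296.0, 105.0]]
tube body ((402.0, 187.0), (10.0, 36.0), 90.0)
[[561.0, -98.0, 60.0], [559.0, -199.0, 60.0], [531.0, -197.0, 60.0], [533.0, -97.0, 60.0]]
```

View pics/c1.png

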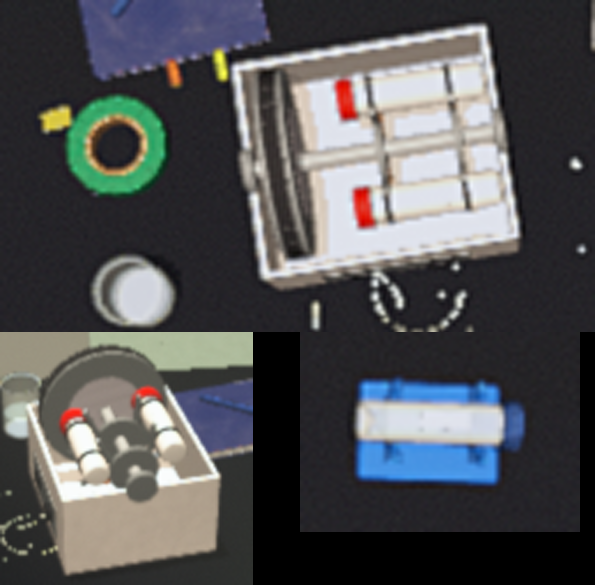

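The top crop shows the housing with its wheel on the +y side, the red tubes level on both sides (so the mark is about straight down), and the blue rest with its cap towards -y. Housing centre is about (559,186) with yaw about 0.137, and its sizes check out. Moving over to the wheel.

Emit:
play_rows(dp=[[0.65,-0.76,0],[1.3,-1.52,0],[1.95,-2.28,0],[2.6,-3.04,0],[3.25,-3.8,0]], rot=[[0,0,0],[0,0,0],[0,0,0],[0,0,0],[0,0,0]], fingers=0.52)

```text
clock: 0.62
eef_pos: [266.6, -410.1, 231.1]
tcp_rot: [-3.141, -0.0, 0.305]
contact_force: [0.9, 0.2, -0.5]
opening: 0.52
grasp_force: 0.0
```

Emit:
play_rows(dp=[[0.65,-0.76,0],[1.3,-1.52,0],[1.95,-2.28,0],[2.6,-3.04,0],[3.25,-3.8,0]], rot=[[0,0,0],[0,0,0],[0,0,0],[0,0,0],[0,0,0]])

```text
clock: 1.03
eef_pos: [344.8, -226.1, 231.4]
tcp_rot: [3.141, -0.0, 0.305]
contact_force: [1.9, 0.2, 0.7]
opening: 0.52
grasp_force: 0.0
```

Emit:
play_rows(dp=[[0.65,-0.76,0],[1.3,-1.52,0],[1.95,-2.28,0],[2.6,-3.04,0],[3.25,-3.8,0]], rot=[[0,0,0],[0,0,0],[0,0,0],[0,0,0],[0,0,0]])

```text
clock: 1.45
eef_pos: [423.1, -41.7, 231.5]
tcp_rot: [3.141, -0.001, 0.306]
contact_force: [1.4, -0.9, 0.8]
opening: 0.518
grasp_force: 0.0
```

```bash
cat >> h.py <<'E'
from scipy.spatial.transform import Rotation as Ro
O=np.array([559,186.5,0]); YAW=0.137
LX=np.array([np.cos(YAW),np.sin(YAW),0]); LY=np.array([-np.sin(YAW),np.cos(YAW),0]); WC=O+70*LY+[0,0,105]
def st():
    s=telemetry.sense(); return s,np.array(s["eef_pos"]),Ro.from_euler("xyz",s["tcp_rot"])
def goto(pos,R):
    s,p,Rc=st(); print("dp",(Rc.inv().apply(np.array(pos)-p)/40).round(3),"rot",(np.degrees((Rc.inv()*R).as_rotvec())/6).round(3),"| at",p.round(1),np.round(s["tcp_rot"],3),"t",s["clock"])
def down(yaw): return Ro.from_euler("xyz",[np.pi,0,yaw])
def wheelpose(deg,rad):  # hand at wheel angle deg (towards +x), TCP at radius rad
    a=np.radians(deg); pos=WC+rad*(np.sin(a)*LX+np.cos(a)*np.array([0,0,1]))
    return pos, Ro.from_rotvec(a*LY)*down(YAW)
E
python3 - <<'E'
from h import *
f=optics.grab_frame("top")
print(WC, "rest c",cast(f,(402,190),10),"tube",cast(f,(405.2,187.5),52),[cast(f,p,52) for p in((384.5,187.5),(426,187.5))])
goto(*wheelpose(0,130)); goto(*wheelpose(-50,110))
s,p,R=st(); print(s["qpos"].round(2),s["opening"])
# red tube angles: centre of red blobs (cap local y ~ 25..)
h=cv2.cvtColor(f["color"],cv2.COLOR_RGB2HSV); m=cv2.inRange(h,(0,150,80),(8,255,255))|cv2.inRange(h,(172,150,80),(180,255,255))
m[:140]=0;m[235:]=0;m[:,:235]=0;m[:,335:]=0
for c in cv2.findContours(m,0,1)[0]:
    if cv2.contourArea(c)>5:
        u=c[:,0].mean(0)
        for z in(105,130,150): d=cast(f,u,z)-O; print(u,z,(d@LX).round(1),(d@LY).round(1))
E
```

```text
[549.43997098 255.84411183 105.        ] rest c [ 544.5033041  -155.14475011   10.        ] tube [ 545.43721954 -157.79677055   52.        ] [array([546.88004828, -99.4319899 ,  52.        ]), array([ 543.98721213, -216.45194   ,   52.        ])]
dp [ 5.157 -6.026 -0.048] rot [-0.024 -0.033  1.63 ] | at [425.9 -36.3 231.8] [-3.139 -0.004  0.308] t 1.5
dp [ 3.076 -6.38   1.427] rot [-0.733  8.279  1.515] | at [425.9 -36.3 231.8] [-3.139 -0.004  0.308] t 1.5
[-0.09  0.04  2.03  0.    1.07  1.17] 0.5184943220477698
[278.2 198.8] 105 -42.0 15.6
[278.2 198.8] 130 -45.5 14.0
[278.2 198.8] 150 -48.3 12.7
[273.26923077 168.        ] 105 43.9 16.2
[273.26923077 168.        ] 130 38.9 14.5
[273.26923077 168.        ] 150 34.8 13.3
```

```bash
cat >> h.py <<'E'
def hand(a,back=0,k=0.5,rg=64):
    u=lambda d: np.sin(np.radians(d))*LX+np.cos(np.radians(d))*np.array([0,0,1])
    return WC+rg*u(a)+(back-19)*u(k*a), Ro.from_rotvec(np.radians(k*a)*LY)*down(YAW)
def table(poses,start=None):
    p,Rc=start if start else st()[1:]
    print("dp",[(Rc.inv().apply(x-p)/40).round(2).tolist() for x,_ in poses]); print("rot",[(np.degrees((Rc.inv()*R).as_rotvec())/6).round(2).tolist() for _,R in poses])
E
python3 - <<'E'
from h import *
goto(*hand(45,70));
E
```

```text
dp [ 6.75  -5.749  0.898] rot [ 0.297 -3.774  1.614] | at [425.9 -36.3 231.8] [-3.139 -0.004  0.308] t 1.5
```

Emit:
play_rows(dp=[[0.7,-0.6,0],[1.4,-1.2,0],[2.1,-1.8,0],[2.75,-2.35,0],[3.4,-2.9,0]], rot=[[0,0,0],[0,0,0],[0,0,0],[0,0,0],[0,0,0]])

```text
clock: 1.92
eef_pos: [518.1, 109.6, 231.2]
tcp_rot: [3.142, -0.0, 0.306]
contact_force: [0.2, -1.4, -0.7]
opening: 0.521
grasp_force: 0.0
```

Emit:
play_rows(dp=[[0.7,-0.6,0],[1.4,-1.2,0],[2.1,-1.8,0.3],[2.75,-2.35,0.6],[3.35,-2.85,0.9]], rot=[[0.05,-0.7,0.3],[0.1,-1.4,0.6],[0.15,-2.1,0.9],[0.2,-2.9,1.2],[0.3,-3.77,1.61]])

```text
clock: 2.33
eef_pos: [611.8, 259.3, 195.4]
tcp_rot: [3.139, 0.398, 0.135]
contact_force: [1.6, 0.4, 1.1]
opening: 0.518
grasp_force: 0.0
```

Run:
```python
from h import *
s,p,R=st(); print(s["qpos"].round(2))
goto(*hand(45,70)); table([hand(45,40),hand(45,20),hand(45,0),hand(45,0)])
f=optics.grab_frame("top"); g=optics.grab_frame("side")
a=cv2.resize(f["color"][130:235,225:345,::-1],(480,420),interpolation=2);b=cv2.resize(g["color"][100:240,270:400,::-1],None,fx=2.4,fy=2.4,interpolation=2)
c=np.zeros((420,480+b.shape[1],3),np.uint8);c[:,:480]=a;c[:b.shape[0],480:]=b;cv2.imwrite("pics/c2.png",c)
```

```text
[0.36 0.67 1.26 0.08 1.6  1.78]
dp [ 0.038 -0.128 -0.071] rot [ 0.017  0.046 -0.022] | at [611.8 259.3 195.4] [3.139 0.398 0.135] t 2.3333
dp [[0.04, -0.13, 0.68], [0.04, -0.13, 1.18], [0.05, -0.13, 1.68], [0.05, -0.13, 1.68]]
rot [[0.02, 0.05, -0.02], [0.02, 0.05, -0.02], [0.02, 0.05, -0.02], [0.02, 0.05, -0.02]]
```

View pics/c2.png

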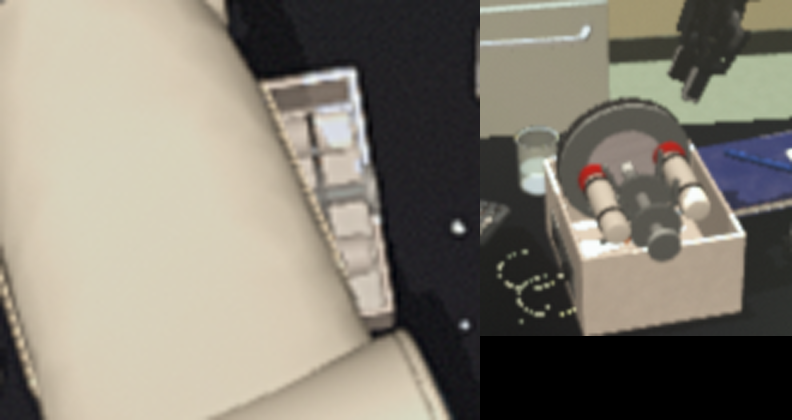

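The side crop shows the gripper tilted at (700,50), above the far upper side of the wheel. Its rim top is at (627,100), and the two red tubes are on the upper half. Now going in to pinch.

Emit:
play_rows(dp=[[0.04,-0.13,0.5],[0.04,-0.13,0.95],[0.05,-0.13,1.35],[0.05,-0.13,1.68],[0.05,-0.13,1.68]], rot=[[0,0,0],[0,0,0],[0,0,0],[0,0,0],[0,0,0]])

```text
clock: 2.85
eef_pos: [584.1, 257.5, 130.3]
tcp_rot: [3.138, 0.4, 0.134]
contact_force: [0.1, -0.4, -0.4]
opening: 0.522
grasp_force: 0.0
```

Emit:
play_rows(dp=[[0,0,0],[0,0,0],[0,0,0],[0,0,0],[0,0,0]], rot=[[0,0,0],[0,0,0],[0,0,0],[0,0,0],[0,0,0]], fingers=0.15, grip_force=25)

```text
clock: 3.27
eef_pos: [586.6, 260.9, 133.8]
tcp_rot: [-3.14, 0.394, 0.136]
contact_force: [-3.6, 10.4, -2.0]
opening: 0.254
grasp_force: 30.2
```

Run:
```python
from h import *
goto(*hand(45,0))
table([hand(a) for a in(36,27,18,9,0)],hand(45)); table([hand(a) for a in(-9,-18,-27,-36,-45)],hand(0))
```

```text
dp [ 0.022 -0.     0.02 ] rot [-0.02   0.013 -0.011] | at [586.6 260.9 133.8] [-3.14   0.394  0.136] t 3.2667
dp [[-0.2, 0.0, -0.08], [-0.41, 0.0, -0.12], [-0.63, 0.0, -0.13], [-0.84, 0.0, -0.1], [-1.04, 0.0, -0.04]]
rot [[0.0, 0.75, 0.0], [0.0, 1.5, 0.0], [0.0, 2.25, 0.0], [0.0, 3.0, 0.0], [0.0, 3.75, 0.0]]
dp [[-0.21, 0.0, 0.02], [-0.42, -0.0, 0.07], [-0.62, 0.0, 0.16], [-0.79, 0.0, 0.28], [-0.95, -0.0, 0.43]]
rot [[0.0, 0.75, -0.0], [0.0, 1.5, 0.0], [0.0, 2.25, 0.0], [0.0, 3.0, 0.0], [0.0, 3.75, 0.0]]
```

Emit:
play_rows(dp=[[-0.2,-0.02,-0.08],[-0.41,-0.03,-0.12],[-0.63,-0.04,-0.13],[-0.84,-0.04,-0.1],[-1.04,-0.04,-0.04]], rot=[[0,0.75,0],[0,1.5,0],[0,2.25,0],[0,3.0,0],[0,3.75,0]])

```text
clock: 3.68
eef_pos: [550.0, 256.0, 151.2]
tcp_rot: [3.141, -0.005, 0.135]
contact_force: [4.7, 3.3, -16.7]
opening: 0.252
grasp_force: 25.9
```

Run:
```python
from h import *
goto(*hand(0)); s=st()[0]; print(s["qpos"].round(2),s["contact_force"].round(1))
g=optics.grab_frame("side")
crop(g,270,100,400,240,4,"pics/c3.png")
```

```text
dp [-0.015  0.002  0.031] rot [ 0.002 -0.047 -0.015] | at [550.  256.  151.2] [ 3.141 -0.005  0.135] t 3.6833
[ 0.43  0.41  1.75 -0.    0.98  1.87] [  4.7   3.3 -16.7]
```

View pics/c3.png

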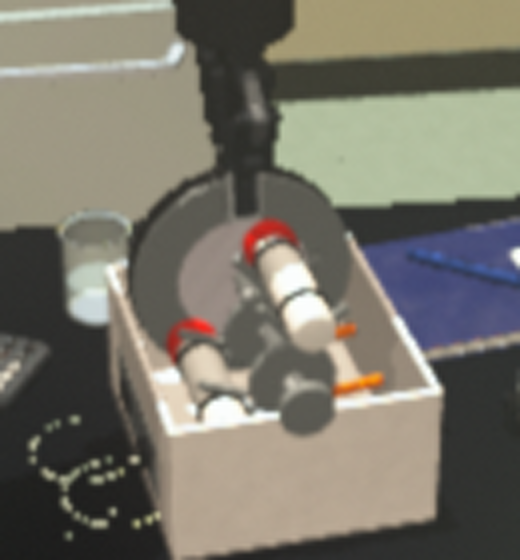

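The wheel turns with the pinch. The orange cradle arms now show at the far side, at (345,330) and (360,383) in the crop. Continuing the stroke.

Emit:
play_rows(dp=[[-0.21,0,0.02],[-0.42,0,0.07],[-0.62,0,0.16],[-0.79,0,0.28],[-0.95,0,0.43]], rot=[[0,0.75,0],[0,1.5,0],[0,2.25,0],[0,3.0,0],[0,3.75,0]])

```text
clock: 4.15
eef_pos: [513.8, 251.5, 137.0]
tcp_rot: [-3.14, -0.401, 0.136]
contact_force: [21.5, -27.8, -7.7]
opening: 0.258
grasp_force: 29.8
```

Emit:
play_rows(dp=[[0,0,0],[0,0,0],[0,0,0],[0,0,0]], rot=[[0,0,0],[0,0,0],[0,0,0],[0,0,0]], fingers=0.52)

```text
clock: 4.48
eef_pos: [512.9, 250.8, 134.4]
tcp_rot: [3.14, -0.392, 0.135]
contact_force: [-0.2, -0.1, -0.7]
opening: 0.522
grasp_force: 0.0
```

Run:
```python
from h import *
goto(*hand(-45)); s=st()[0]; print(s["qpos"].round(2),s["contact_force"].round(1))
table([hand(-45,b) for b in(20,40,60)],hand(-45)); 
table([hand(a,60) for a in(-33,-20,-7,6,20)],hand(-45,60))
g=optics.grab_frame("side")
crop(g,270,100,400,240,4,"pics/c4.png")
h=cv2.cvtColor(g["color"],cv2.COLOR_RGB2HSV); m=cv2.inRange(h,(8,150,120),(20,255,255)); m[:100]=0;m[240:]=0;m[:,:270]=0;m[:,:]=m; m[:,400:]=0
for c in cv2.findContours(m,0,1)[0]: print(cv2.boundingRect(c),cv2.contourArea(c))
```

```text
dp [-0.043 -0.     0.028] rot [ 0.017  0.008 -0.014] | at [512.9 250.8 134.4] [ 3.14  -0.392  0.135] t 4.4833
[ 0.54  0.25  2.11 -0.36  0.44  2.28] [-0.2 -0.1 -0.7]
dp [[0.0, 0.0, -0.5], [0.0, 0.0, -1.0], [0.0, 0.0, -1.5]]
rot [[0.0, 0.0, 0.0], [0.0, 0.0, 0.0], [0.0, 0.0, 0.0]]
dp [[0.43, 0.0, -0.09], [0.9, 0.0, -0.1], [1.37, 0.0, -0.01], [1.82, -0.0, 0.17], [2.24, -0.0, 0.46]]
rot [[0.0, -1.0, -0.0], [-0.0, -2.08, -0.0], [-0.0, -3.17, -0.0], [-0.0, -4.25, -0.0], [-0.0, -5.42, -0.0]]
(354, 193, 11, 5) 7.0
(348, 180, 15, 10) 36.5
(347, 167, 9, 11) 28.0
(351, 161, 6, 4) 8.5
```

View pics/c4.png

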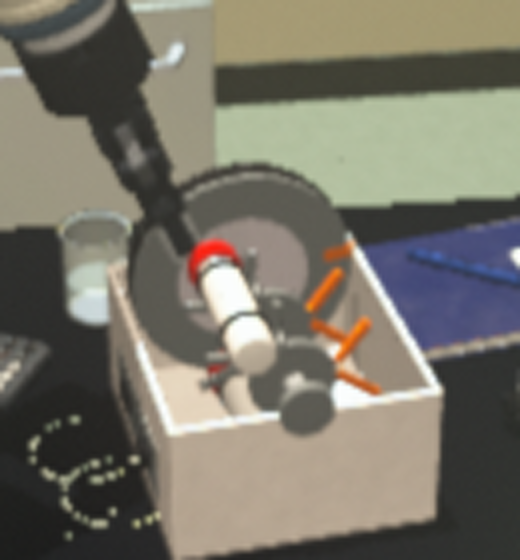

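The fingers are off. The mark shows at the right of the rim, crop (340,252), and the orange V's open to the right. Next I estimate the angle.

```bash
cat >> h.py <<'E'
def markpx(g,a,rad=75,y=70):
    a=np.radians(a); return proj(g,O+y*LY+[0,0,105]+rad*(np.sin(a)*LX+np.cos(a)*np.array([0,0,1])))
E
python3 - <<'E'
from h import *
g=optics.grab_frame("side")
for a in(65,70,75,80,85,90,95): print(a,markpx(g,a).round(1),markpx(g,a,75,59).round(1), "cradle",markpx(g,a,48,-5).round(1),markpx(g,a,48,-65).round(1))
E
```

```text
65 [353.7 153.3] [354.9 155.2] cradle [352.6 172.6] [359.5 185.1]
70 [354.6 155.1] [355.7 157.1] cradle [353.2 173.8] [360.1 186.3]
75 [355.2 157.1] [356.4 159.1] cradle [353.7 175.1] [360.5 187.6]
80 [355.7 159.1] [356.9 161.1] cradle [354.  176.4] [360.9 189. ]
85 [356.  161.2] [357.1 163.2] cradle [354.1 177.7] [361.  190.3]
90 [356.  163.3] [357.2 165.3] cradle [354.2 179.1] [361.1 191.7]
95 [355.9 165.4] [357.  167.4] cradle [354.1 180.5] [360.9 193.2]
```

Emit:
play_rows(dp=[[0,0,-0.5],[0,0,-1.0],[0,0,-1.5]], rot=[[0,0,0],[0,0,0],[0,0,0]])

```text
clock: 4.83
eef_pos: [488.7, 247.0, 188.9]
tcp_rot: [3.139, -0.389, 0.136]
contact_force: [0.4, -0.1, -0.2]
opening: 0.519
grasp_force: 0.0
```

Emit:
play_rows(dp=[[0.43,0,-0.09],[0.9,0,-0.1],[1.37,0,-0.01],[1.82,0,0.17],[2.24,0,0.46]], rot=[[0,-1.0,0],[0,-2.08,0],[0,-3.17,0],[0,-4.25,0],[0,-5.42,0]])

```text
clock: 5.25
eef_pos: [580.0, 260.1, 208.4]
tcp_rot: [-3.14, 0.179, 0.136]
contact_force: [1.3, 0.5, 0.0]
opening: 0.521
grasp_force: 0.0
```

Run:
```python
from h import *
table([hand(33,60),hand(45,60),hand(45,30),hand(45,0),hand(45,0)])
table([hand(a) for a in(36,27,18,9,0)],hand(45)); table([hand(a) for a in(-9,-18,-27,-37,-37)],hand(0))
```

```text
dp [[0.43, 0.0, 0.19], [0.83, 0.0, 0.37], [0.67, 0.0, 1.1], [0.51, 0.0, 1.83], [0.51, 0.0, 1.83]]
rot [[-0.01, -1.04, -0.01], [-0.01, -2.04, -0.01], [-0.01, -2.04, -0.01], [-0.01, -2.04, -0.01], [-0.01, -2.04, -0.01]]
dp [[-0.2, 0.0, -0.08], [-0.41, 0.0, -0.12], [-0.63, 0.0, -0.13], [-0.84, 0.0, -0.1], [-1.04, 0.0, -0.04]]
rot [[0.0, 0.75, 0.0], [0.0, 1.5, 0.0], [0.0, 2.25, 0.0], [0.0, 3.0, 0.0], [0.0, 3.75, 0.0]]
dp [[-0.21, 0.0, 0.02], [-0.42, -0.0, 0.07], [-0.62, 0.0, 0.16], [-0.81, 0.0, 0.3], [-0.81, 0.0, 0.3]]
rot [[0.0, 0.75, -0.0], [0.0, 1.5, 0.0], [0.0, 2.25, 0.0], [0.0, 3.08, 0.0], [0.0, 3.08, 0.0]]
```

Emit:
play_rows(dp=[[0.43,0,0.19],[0.83,-0.03,0.37],[0.67,-0.06,1.1],[0.51,-0.06,1.83],[0.51,-0.06,1.83]], rot=[[0,-1.04,0],[0,-2.04,0],[0,-2.04,0],[0,-2.04,0],[0,-2.04,0]])

```text
clock: 5.67
eef_pos: [581.1, 261.0, 123.3]
tcp_rot: [3.137, 0.402, 0.134]
contact_force: [-1.9, -0.2, -0.7]
opening: 0.526
grasp_force: 0.0
```

Emit:
play_rows(dp=[[0,0,0],[0,0,0],[0,0,0],[0,0,0],[0,0,0]], rot=[[0,0,0],[0,0,0],[0,0,0],[0,0,0],[0,0,0]], fingers=0.15)

```text
clock: 6.08
eef_pos: [585.1, 260.8, 131.4]
tcp_rot: [3.137, 0.39, 0.134]
contact_force: [-1.7, -8.3, -9.4]
opening: 0.256
grasp_force: 29.8
```

Emit:
play_rows(dp=[[-0.2,0.01,-0.08],[-0.41,0.02,-0.12],[-0.63,0.03,-0.13],[-0.84,0.04,-0.1],[-1.04,0.05,-0.04]], rot=[[0,0.75,0],[0,1.5,0],[0,2.25,0],[0,3.0,0],[0,3.75,0]])

```text
clock: 6.5
eef_pos: [548.4, 255.8, 149.4]
tcp_rot: [3.141, -0.01, 0.135]
contact_force: [4.9, 1.3, -20.2]
opening: 0.254
grasp_force: 25.3
```

Emit:
play_rows(dp=[[-0.21,0.01,0.02],[-0.42,0.02,0.07],[-0.62,0.03,0.16],[-0.81,0.05,0.3],[-0.81,0.05,0.3]], rot=[[0,0.75,0],[0,1.5,0],[0,2.25,0],[0,3.08,0],[0,3.08,0]])

```text
clock: 6.92
eef_pos: [515.1, 251.3, 138.1]
tcp_rot: [-3.138, -0.336, 0.136]
contact_force: [1.7, 7.1, -1.3]
opening: 0.255
grasp_force: 29.0
```

```bash
cat >> h.py <<'E'
def orange(F,box):
    h=cv2.cvtColor(F["color"],cv2.COLOR_RGB2HSV); m=cv2.inRange(h,(8,130,90),(20,255,255)); k=np.zeros_like(m); x0,y0,x1,y1=box; k[y0:y1,x0:x1]=m[y0:y1,x0:x1]
    for c in cv2.findContours(k,0,1)[0]: print("orange",cv2.boundingRect(c),c[:,0].mean(0).round(1))
E
python3 - <<'E'
from h import *
s=st()[0]; print(s["contact_force"].round(1)); goto(*hand(-37))
g=optics.grab_frame("side"); orange(g,(300,110,400,240))
for a in(-10,-5,0,5,10): print(a,markpx(g,a).round(1),"cradle",markpx(g,a,48,-5).round(1),markpx(g,a,48,-65).round(1))
crop(g,270,100,400,240,4,"pics/c5.png")
E
```

```text
[ 1.7  7.1 -1.3]
dp [0.051 0.004 0.018] rot [-0.031 -0.121 -0.008] | at [515.1 251.3 138.1] [-3.138 -0.336  0.136] t 6.9167
orange (332, 176, 11, 10) [336.7 180.5]
orange (345, 174, 11, 11) [350.2 179.2]
orange (326, 164, 10, 9) [331.  168.2]
orange (339, 162, 11, 11) [343.5 167.1]
orange (328, 140, 6, 11) [331. 145.]
-10 [323.6 143. ] cradle [332.7 166.1] [338.9 178.6]
-5 [326.1 142.4] cradle [334.3 165.7] [340.6 178.2]
0 [328.5 141.9] cradle [335.9 165.4] [342.3 177.9]
5 [331.  141.7] cradle [337.5 165.3] [343.9 177.7]
10 [333.4 141.7] cradle [339.2 165.2] [345.6 177.7]
```

View pics/c5.png

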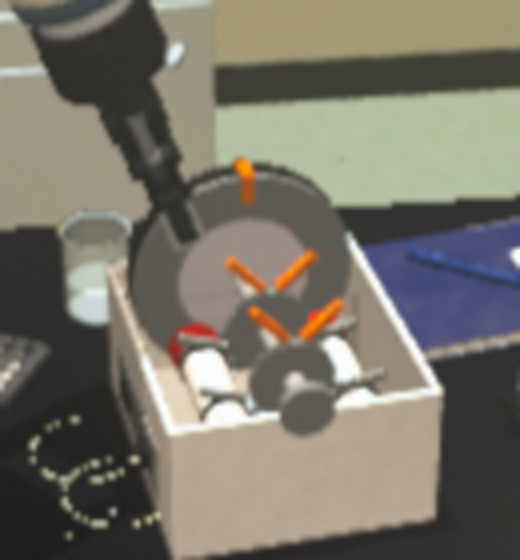

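The mark is at the top, crop (245,175), within a few degrees. Releasing, backing off, and checking from both views.

Emit:
play_rows(dp=[[0,0,0],[0,0,0],[0,0,0],[0,0,0]], rot=[[0,0,0],[0,0,0],[0,0,0],[0,0,0]], fingers=0.52)

```text
clock: 7.3
eef_pos: [516.2, 249.1, 136.4]
tcp_rot: [3.14, -0.326, 0.136]
contact_force: [0.3, 0.3, -0.7]
opening: 0.517
grasp_force: 0.0
```

Emit:
play_rows(dp=[[0,0,-0.5],[0,0,-1.0],[0,0,-1.8],[0,0,-2.6],[0,0,-2.6]], rot=[[0,0,0],[0,0,0],[0,0,0],[0,0,0],[0,0,0]])

```text
clock: 7.72
eef_pos: [484.1, 245.8, 239.7]
tcp_rot: [-3.141, -0.331, 0.135]
contact_force: [1.8, 1.1, 0.5]
opening: 0.521
grasp_force: 0.0
```

Run:
```python
from h import *
g=optics.grab_frame("side"); orange(g,(300,110,400,240))
print([markpx(g,a,75,59).round(1).tolist() for a in(-90,-45,45,90)], [markpx(g,a,75,70).round(1).tolist() for a in(-5,0,5)])
c=g["color"].astype(int); 
for row in(158,165): print(row,c[row,295:310].mean(1).round().tolist(),c[row,350:365].mean(1).round().tolist())
f=optics.grab_frame("top"); orange(f,(225,130,345,235)); print([markpx(f,a).round(1).tolist() for a in(-5,0,5)])
goto(np.array([545.4,-157.8,150]),down(-np.pi/2+0.02)); goto(np.array([545.4,-157.8,150]),down(np.pi/2+0.02)); print(st()[0]["qpos"].round(2))
```

```text
orange (332, 176, 11, 10) [337.  180.3]
orange (345, 175, 11, 10) [350.  179.6]
orange (327, 164, 10, 9) [331. 168.]
orange (339, 162, 11, 11) [343.9 167. ]
orange (329, 140, 5, 11) [331.6 144.8]
[[302.0, 173.0], [309.5, 154.1], [349.5, 148.8], [357.2, 165.3]] [[326.1, 142.4], [328.5, 141.9], [331.0, 141.7]]
158 [116.0, 115.0, 115.0, 114.0, 114.0, 118.0, 129.0, 124.0, 64.0, 48.0, 52.0, 68.0, 88.0, 92.0, 88.0] [90.0, 89.0, 90.0, 89.0, 89.0, 94.0, 126.0, 152.0, 76.0, 52.0, 51.0, 50.0, 51.0, 51.0, 51.0]
165 [171.0, 167.0, 161.0, 172.0, 186.0, 176.0, 167.0, 73.0, 64.0, 86.0, 89.0, 88.0, 89.0, 88.0, 89.0] [91.0, 89.0, 89.0, 90.0, 90.0, 90.0, 92.0, 107.0, 146.0, 206.0, 245.0, 227.0, 125.0, 95.0, 94.0]
orange (282, 181, 3, 8) [283.3 184.7]
orange (305, 178, 2, 8) [305.7 181.3]
orange (247, 178, 11, 5) [252.3 180.3]
orange (280, 168, 4, 11) [281.5 173. ]
orange (303, 165, 3, 10) [303.7 169.7]
orange (225, 158, 2, 7) [225.2 161.2]
[[252.7, 185.0], [252.4, 182.5], [252.0, 180.0]]
dp [-0.518 10.186  2.091] rot [-2.623 -2.351 15.943] | at [483.3 245.  235.5] [ 3.141 -0.327  0.136] t 7.8167
dp [-0.518 10.186  2.091] rot [  2.279  -2.543 -13.765] | at [483.3 245.  235.5] [ 3.141 -0.327  0.136] t 7.8167
[ 0.55  0.08  2.03 -0.19  0.75  2.11]
```

Both views read the mark at about +4 to 5 degrees, so I give it a small nudge back with one more pinch.

Emit:
play_rows(dp=[[0,0,0.8],[0,0,1.6],[0,0,2.3],[0,0,2.6],[0,0,2.6]], rot=[[0,0,0],[0,0,0],[0,0,0],[0,0,0],[0,0,0]])

```text
clock: 8.23
eef_pos: [514.0, 247.6, 131.2]
tcp_rot: [3.136, -0.318, 0.136]
contact_force: [0.2, -0.1, -0.4]
opening: 0.522
grasp_force: 0.0
```

Emit:
play_rows(dp=[[0,0,0],[0,0,0],[0,0,0],[0,0,0],[0,0,0]], rot=[[0,0,0],[0,0,0],[0,0,0],[0,0,0],[0,0,0]], fingers=0.15)

```text
clock: 8.65
eef_pos: [516.1, 251.3, 136.7]
tcp_rot: [-3.14, -0.327, 0.136]
contact_force: [4.8, 14.4, -13.2]
opening: 0.254
grasp_force: 29.6
```

Emit:
play_rows(dp=[[-0.04,0,0.02],[-0.09,0,0.03],[-0.13,0,0.05],[-0.13,0,0.05],[-0.13,0,0.05]], rot=[[0,0,0],[0,0,0],[0,0,0],[0,0,0],[0,0,0]])

```text
clock: 9.07
eef_pos: [514.3, 251.2, 135.2]
tcp_rot: [-3.139, -0.333, 0.136]
contact_force: [7.5, 7.0, -3.8]
opening: 0.252
grasp_force: 30.8
```

Emit:
play_rows(dp=[[0,0,0],[0,0,0],[0,0,0],[0,0,0]], rot=[[0,0,0],[0,0,0],[0,0,0],[0,0,0]], fingers=0.52)

```text
clock: 9.4
eef_pos: [510.9, 248.3, 132.1]
tcp_rot: [3.139, -0.324, 0.136]
contact_force: [0.3, -0.8, -0.6]
opening: 0.524
grasp_force: 0.0
```

Emit:
play_rows(dp=[[0,0,-0.5],[0,0,-1.0],[0,0,-1.8],[0,0,-2.6],[0,0,-2.6]], rot=[[0,0,0],[0,0,0],[0,0,0],[0,0,0],[0,0,0]])

```text
clock: 9.82
eef_pos: [479.3, 245.2, 235.8]
tcp_rot: [-3.141, -0.33, 0.135]
contact_force: [1.4, 0.5, -0.0]
opening: 0.519
grasp_force: 0.0
```

Run:
```python
from h import *
g=optics.grab_frame("side"); orange(g,(300,110,400,240))
f=optics.grab_frame("top"); orange(f,(225,130,345,235)); print([markpx(f,a).round(1).tolist() for a in(-5,0,5)])
print("arm tips model 0:",[[proj(f,O+y*LY+x*LX+[0,0,159]).round(1).tolist() for x in(-20,0,20)] for y in(-5,-65)])
s,p,R=st(); print(p,s["tcp_rot"],s["qpos"].round(2))
```

```text
orange (332, 176, 11, 10) [336.7 180.4]
orange (345, 174, 11, 11) [350.2 179.2]
orange (327, 164, 9, 9) [331.  168.2]
orange (339, 162, 11, 11) [343.5 167. ]
orange (328, 140, 6, 11) [331.1 145. ]
orange (282, 181, 3, 8) [283.3 184.7]
orange (305, 178, 2, 8) [305.7 181.3]
orange (248, 178, 10, 5) [252.5 180.4]
orange (280, 169, 4, 10) [281.6 173.5]
orange (303, 165, 3, 10) [303.7 169.7]
orange (225, 158, 2, 7) [225.2 161.2]
[[252.7, 185.0], [252.4, 182.5], [252.0, 180.0]]
arm tips model 0: [[[283.0, 186.6], [281.8, 179.2], [280.7, 171.8]], [[305.7, 183.0], [304.5, 175.5], [303.3, 168.1]]]
[478.55391949 244.38180273 231.63126236] [ 3.14042172 -0.32657027  0.13590647] [ 0.55  0.07  2.04 -0.2   0.74  2.11]
```

The nudge brought it back a little. The V arms read about +1.5 degrees and the mark about +3, both well within 8. Now the tube: I work out a path over to it.

```bash
cat >> h.py <<'E'
from scipy.spatial.transform import Slerp
def path(a,b,ncalls,n=5):
    S=Slerp([0,1],Ro.concatenate([a[1],b[1]])); N=ncalls*n
    P=[(a[0]+(b[0]-a[0])*k/N,S(k/N)) for k in range(N+1)]
    for i in range(ncalls): table(P[i*n+1:i*n+n+1],P[i*n])
E
python3 - <<'E'
from h import *
path(st()[1:],(np.array([545.4,-157.8,150]),down(np.pi/2-.025)),3)
E
```

```text
dp [[-0.03, 0.68, 0.14], [-0.05, 1.36, 0.27], [-0.08, 2.04, 0.41], [-0.1, 2.72, 0.54], [-0.13, 3.4, 0.68]]
rot [[0.15, -0.17, -0.89], [0.29, -0.34, -1.78], [0.44, -0.51, -2.67], [0.59, -0.69, -3.56], [0.74, -0.86, -4.45]]
dp [[-0.32, 0.61, 0.1], [-0.64, 1.21, 0.2], [-0.96, 1.82, 0.3], [-1.28, 2.43, 0.4], [-1.6, 3.03, 0.51]]
rot [[0.15, -0.17, -0.89], [0.29, -0.34, -1.78], [0.44, -0.51, -2.67], [0.59, -0.69, -3.56], [0.74, -0.86, -4.45]]
dp [[-0.55, 0.41, 0.1], [-1.1, 0.82, 0.2], [-1.65, 1.22, 0.3], [-2.2, 1.63, 0.41], [-2.75, 2.04, 0.51]]
rot [[0.15, -0.17, -0.89], [0.29, -0.34, -1.78], [0.44, -0.51, -2.67], [0.59, -0.69, -3.56], [0.74, -0.86, -4.45]]
```

Emit:
play_rows(dp=[[-0.03,0.68,0.0],[-0.05,1.36,0.1],[-0.08,2.04,0.3],[-0.1,2.72,0.5],[-0.13,3.4,0.68]], rot=[[0.15,-0.17,-0.89],[0.29,-0.34,-1.78],[0.44,-0.51,-2.67],[0.59,-0.69,-3.56],[0.74,-0.86,-4.45]])

```text
clock: 10.33
eef_pos: [498.1, 119.4, 204.4]
tcp_rot: [3.089, -0.226, 0.573]
contact_force: [0.2, 0.4, -0.4]
opening: 0.522
grasp_force: 0.0
```

Emit:
play_rows(dp=[[-0.32,0.61,0.1],[-0.64,1.21,0.2],[-0.96,1.82,0.3],[-1.28,2.43,0.4],[-1.6,3.03,0.51]], rot=[[0.15,-0.17,-0.89],[0.29,-0.34,-1.78],[0.44,-0.51,-2.67],[0.59,-0.69,-3.56],[0.74,-0.86,-4.45]])

```text
clock: 10.75
eef_pos: [513.8, -15.8, 176.0]
tcp_rot: [3.09, -0.109, 1.039]
contact_force: [0.3, 0.0, 0.4]
opening: 0.518
grasp_force: 0.0
```

Emit:
play_rows(dp=[[-0.55,0.41,0.1],[-1.1,0.82,0.2],[-1.65,1.22,0.3],[-2.2,1.63,0.41],[-2.75,2.04,0.51]], rot=[[0.15,-0.17,-0.89],[0.29,-0.34,-1.78],[0.44,-0.51,-2.67],[0.59,-0.69,-3.56],[0.74,-0.86,-4.45]], fingers=0.75)

```text
clock: 11.17
eef_pos: [529.8, -150.3, 147.7]
tcp_rot: [-3.141, -0.006, 1.503]
contact_force: [-0.3, -0.4, 0.3]
opening: 0.749
grasp_force: 0.0
```

Run:
```python
from h import *
goto(np.array([545.4,-157.8,31]),down(np.pi/2-.025)); print(st()[0]["qpos"].round(2))
g=optics.grab_frame("side")
# tube ends in side view, silhouette: white body + cap
h=cv2.cvtColor(g["color"],cv2.COLOR_RGB2HSV)
print("model tube ends side", proj(g,[546.8,-101.8,52]).round(1),proj(g,[544,-213.8,52]).round(1), "mid",proj(g,[545.4,-157.8,52]).round(1))
crop(g,300,215,400,340,4.5,"pics/c6.png")
f=optics.grab_frame("top");orange(f,(225,130,345,235))
```

```text
dp [-0.178  0.402  2.916] rot [-0.001 -0.055 -0.408] | at [ 529.8 -150.3  147.7] [-3.141 -0.006  1.503] t 11.1667
[-0.28  0.34  1.87  0.01  0.94 -0.22]
model tube ends side [345.7 274.2] [351.9 313.8] mid [348.7 293.1]
orange (282, 181, 3, 8) [283.3 184.7]
orange (305, 178, 2, 8) [305.7 181.3]
orange (248, 178, 10, 5) [252.5 180.4]
orange (280, 169, 4, 10) [281.6 173.5]
orange (303, 165, 3, 10) [303.7 169.7]
orange (225, 158, 2, 7) [225.2 161. ]
```

View pics/c6.png

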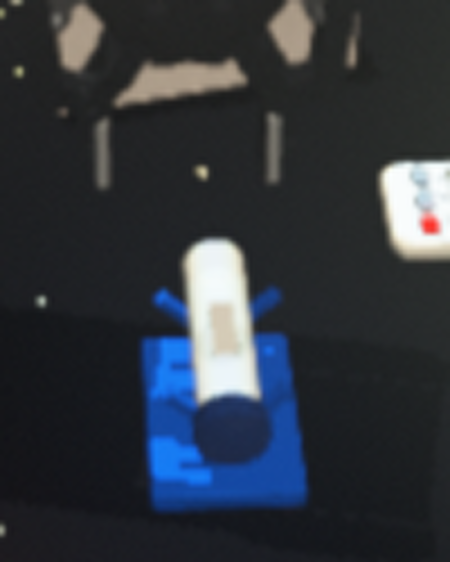

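The open gripper stands above the tube. The tube runs from crop (213,255) to its cap at (232,430), lying straight in the rest with its middle at about (546,-155.5). Going down to grip it.

Emit:
play_rows(dp=[[-0.1,0.41,0],[-0.1,0.41,0.6],[-0.1,0.41,1.3],[-0.1,0.41,2.0],[-0.1,0.41,2.4]], rot=[[0,0,-0.27],[0,0,-0.27],[0,0,-0.27],[0,0,-0.27],[0,0,-0.27]])

```text
clock: 11.68
eef_pos: [544.7, -152.2, 50.1]
tcp_rot: [-3.141, -0.007, 1.525]
contact_force: [-1.6, -0.1, -0.5]
opening: 0.745
grasp_force: 0.0
```

Emit:
play_rows(dp=[[0,0,0.25],[0,0,0.5],[0,0,0.5]], rot=[[0,0,0],[0,0,0],[0,0,0]])

```text
clock: 11.93
eef_pos: [546.0, -152.6, 31.9]
tcp_rot: [3.141, -0.007, 1.527]
contact_force: [-0.5, 0.5, 0.0]
opening: 0.751
grasp_force: 0.0
```

Emit:
play_rows(dp=[[0,0,0],[0,0,0],[0,0,0],[0,0,0],[0,0,0]], rot=[[0,0,0],[0,0,0],[0,0,0],[0,0,0],[0,0,0]], fingers=0.2, grip_force=20)

```text
clock: 12.35
eef_pos: [546.2, -153.3, 34.8]
tcp_rot: [3.139, -0.006, 1.527]
contact_force: [-5.2, -0.8, 5.7]
opening: 0.328
grasp_force: 20.2
```

Gripped: the opening of 0.328 is about 28 mm, which matches the tube body. Lifting it and carrying it over the cradle.

Emit:
play_rows(dp=[[0,0,-0.4],[0,0,-1.2],[0,0,-2.1],[0,0,-3.0],[0,0,-3.8]], rot=[[0,0,0],[0,0,0],[0,0,0],[0,0,0],[0,0,0]])

```text
clock: 12.77
eef_pos: [546.9, -154.3, 189.0]
tcp_rot: [3.136, -0.005, 1.527]
contact_force: [1.2, 0.7, -1.0]
opening: 0.322
grasp_force: 19.9
```

Run:
```python
from h import *
g=optics.grab_frame("side"); s,p,R=st(); print(p.round(1),s["grasp_force"],s["opening"])
path((p,R),(np.array([565,154,220]),down(np.pi/2+YAW)),2)
```

```text
[ 550.1 -155.2  195.1] 19.95143299922347 0.3224981188452558
dp [[0.77, 0.0, -0.06], [1.55, 0.01, -0.12], [2.32, 0.01, -0.18], [3.1, 0.02, -0.24], [3.87, 0.02, -0.3]]
rot [[0.01, -0.0, -0.17], [0.03, -0.0, -0.35], [0.04, -0.01, -0.52], [0.05, -0.01, -0.69], [0.07, -0.01, -0.86]]
dp [[0.77, 0.07, -0.06], [1.54, 0.15, -0.12], [2.31, 0.22, -0.18], [3.08, 0.29, -0.24], [3.85, 0.37, -0.3]]
rot [[0.01, -0.0, -0.17], [0.03, -0.0, -0.35], [0.04, -0.01, -0.52], [0.05, -0.01, -0.69], [0.07, -0.01, -0.86]]
```

Emit:
play_rows(dp=[[0.77,0,-0.06],[1.55,0.01,-0.12],[2.32,0.01,-0.18],[3.1,0.02,-0.24],[3.87,0.02,-0.3]], rot=[[0.01,0,-0.17],[0.03,0,-0.35],[0.04,0,-0.52],[0.05,0,-0.69],[0.07,0,-0.86]])

```text
clock: 13.23
eef_pos: [554.2, 1.7, 199.7]
tcp_rot: [-3.14, -0.006, 1.618]
contact_force: [0.2, -1.0, 0.2]
opening: 0.326
grasp_force: 19.9
```

Emit:
play_rows(dp=[[0.77,0.07,-0.06],[1.54,0.15,-0.12],[2.31,0.22,-0.18],[3.08,0.29,-0.24],[3.85,0.37,-0.3]], rot=[[0.01,0,-0.17],[0.03,0,-0.35],[0.04,0,-0.52],[0.05,0,-0.69],[0.07,0,-0.86]])

```text
clock: 13.65
eef_pos: [561.7, 156.4, 212.5]
tcp_rot: [-3.133, -0.007, 1.708]
contact_force: [1.6, -0.6, 0.0]
opening: 0.325
grasp_force: 19.9
```

Emit:
play_rows(dp=[[0,0,0],[0,0,0]], rot=[[0,0,0],[0,0,0]])

```text
clock: 13.82
eef_pos: [561.9, 156.2, 212.2]
tcp_rot: [-3.133, -0.007, 1.71]
contact_force: [-1.0, -0.5, -0.7]
opening: 0.33
grasp_force: 19.9
```

Run:
```python
from h import *
g=optics.grab_frame("side"); s,p,R=st(); print(p.round(1),R.as_euler("xyz").round(3))
tz=p+[0,0,17.2]; print("expected tube mid px",proj(g,tz).round(1),"ends if centred",proj(g,tz+56*LY).round(1),proj(g,tz-56*LY).round(1))
crop(g,270,90,400,240,4,"pics/c7.png"); orange(g,(300,110,400,240))
h=cv2.cvtColor(g["color"],cv2.COLOR_RGB2HSV); m=cv2.inRange(h,(100,90,40),(125,255,255)); m[:90]=0;m[240:]=0;m[:,:310]=0;m[:,380:]=0
for c in cv2.findContours(m,0,1)[0]:
    if cv2.contourArea(c)>10: print("cap",cv2.boundingRect(c))
goto(np.array([565,154,148]),down(np.pi/2+YAW))
```

```text
[561.6 155.  211.9] [-3.132 -0.006  1.709]
expected tube mid px [337.9 143.3] ends if centred [332.1 132.7] [344.3 154.7]
orange (332, 176, 11, 10) [336.7 180.4]
orange (345, 175, 11, 10) [350.  179.7]
orange (327, 165, 9, 8) [331.  168.3]
orange (339, 163, 10, 10) [343.7 167. ]
cap (362, 159, 18, 28)
cap (337, 147, 14, 13)
dp [-0.047  0.095  1.596] rot [-0.09  -0.059  0.008] | at [561.6 155.  211.9] [-3.132 -0.006  1.709] t 13.8667
```

View pics/c7.png

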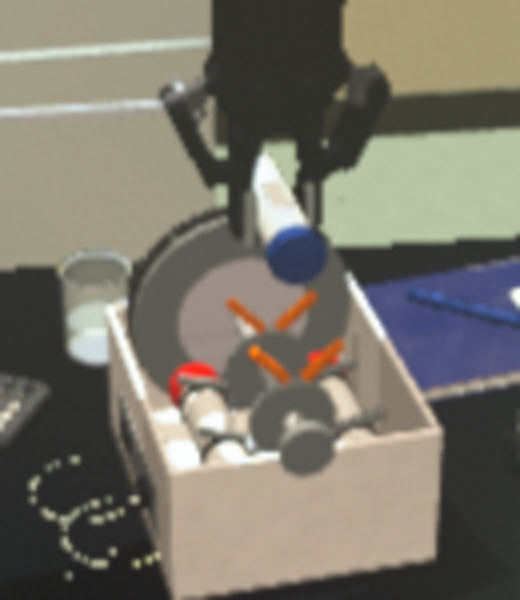

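The tube hangs level over the cradle with its cap centre at crop (298,254), as expected for a centred grip. Lowering it.

Emit:
play_rows(dp=[[-0.06,0.08,0.3],[-0.06,0.08,0.7],[-0.06,0.08,1.1],[-0.06,0.08,1.4],[-0.06,0.08,1.55]], rot=[[-0.09,-0.05,0],[-0.09,-0.05,0],[-0.09,-0.05,0],[-0.09,-0.05,0],[-0.09,-0.05,0]])

```text
clock: 14.28
eef_pos: [563.6, 151.8, 147.9]
tcp_rot: [-3.139, -0.001, 1.706]
contact_force: [1.2, 0.2, -0.0]
opening: 0.323
grasp_force: 19.9
```

Emit:
play_rows(dp=[[0,0,0.08],[0,0,0.16],[0,0,0.24],[0,0,0.3],[0,0,0.3]], rot=[[0,0,0],[0,0,0],[0,0,0],[0,0,0],[0,0,0]])

```text
clock: 14.7
eef_pos: [564.7, 153.3, 137.5]
tcp_rot: [-3.141, -0.001, 1.707]
contact_force: [-0.6, -1.1, -0.0]
opening: 0.324
grasp_force: 19.9
```

Emit:
play_rows(dp=[[0,0,0.04],[0,0,0.06],[0,0,0.06]], rot=[[0,0,0],[0,0,0],[0,0,0]])

```text
clock: 14.95
eef_pos: [565.4, 153.5, 136.1]
tcp_rot: [3.14, -0.001, 1.708]
contact_force: [0.1, -0.8, 6.7]
opening: 0.326
grasp_force: 20.1
```

Run:
```python
from h import *
s,p,R=st(); print(p.round(1),s["contact_force"].round(1))
g=optics.grab_frame("side"); orange(g,(300,110,400,240))
h=cv2.cvtColor(g["color"],cv2.COLOR_RGB2HSV); m=cv2.inRange(h,(100,90,40),(125,255,255)); m[:90]=0;m[240:]=0;m[:,:310]=0;m[:,360:]=0
for c in cv2.findContours(m,0,1)[0]:
    if cv2.contourArea(c)>10: print("cap",cv2.boundingRect(c))
print("exp cap end",markpx(g,0,48,-91),markpx(g,3,48,-91))
```

```text
[565.4 153.5 136.1] [ 0.1 -0.8  6.7]
orange (331, 177, 7, 6) [334.2 179.4]
orange (351, 175, 4, 4) [352.8 176.5]
orange (326, 165, 3, 3) [327. 166.]
cap (339, 176, 13, 13)
exp cap end [345.16073031 183.59871885] [346.19404948 183.47235982]
```

The 6.7 N upward at z=136 means the tube is seated, and the cap is at the expected pixel. Releasing and retreating.

Emit:
play_rows(dp=[[0,0,0],[0,0,0],[0,0,0],[0,0,0]], rot=[[0,0,0],[0,0,0],[0,0,0],[0,0,0]], fingers=0.55)

```text
clock: 15.33
eef_pos: [564.4, 153.3, 135.0]
tcp_rot: [-3.141, -0.001, 1.708]
contact_force: [0.2, -1.1, -0.0]
opening: 0.551
grasp_force: 0.0
```

Emit:
play_rows(dp=[[0,0,-0.3],[0,0,-0.7],[0,0,-1.3],[0,0,-2.0],[0,0,-2.8]], rot=[[0,0,0],[0,0,0],[0,0,0],[0,0,0],[0,0,0]])

```text
clock: 15.75
eef_pos: [563.8, 152.9, 248.1]
tcp_rot: [-3.139, -0.001, 1.707]
contact_force: [-0.1, 0.4, 0.9]
opening: 0.554
grasp_force: 0.0
```

Emit:
play_rows(dp=[[-0.9,0,-0.2],[-1.8,0,-0.4],[-2.7,0,-0.4],[-3.6,0,-0.4],[-4.5,0,-0.4]], rot=[[0,0,0],[0,0,0],[0,0,0],[0,0,0],[0,0,0]])

```text
clock: 16.17
eef_pos: [589.2, -26.8, 264.2]
tcp_rot: [3.141, -0.001, 1.708]
contact_force: [1.2, 0.4, -0.0]
opening: 0.547
grasp_force: 0.0
```

Run:
```python
from h import *
g=optics.grab_frame("side"); f=optics.grab_frame("top"); orange(g,(300,110,400,240)); orange(f,(230,130,345,235))
a=cv2.resize(f["color"][130:235,225:345,::-1],(480,420),interpolation=2);b=cv2.resize(g["color"][125:225,290:370,::-1],None,fx=4,fy=4,interpolation=2)
c=np.zeros((420,800,3),np.uint8);c[:,:480]=a;c[:400,480:]=b;cv2.imwrite("pics/c8.png",c)
for ang in(-3,0,3): print(ang,[markpx(f,ang,48,y).round(1).tolist() for y in(21,-35,-91)])
print([markpx(f,a).round(1).tolist() for a in(-3,0,3)],[markpx(g,a).round(1).tolist() for a in(-3,0,3)])
```

```text
orange (331, 177, 7, 7) [334.4 179.6]
orange (351, 174, 5, 5) [353.1 176.2]
orange (344, 165, 2, 1) [344.5 165. ]
orange (326, 164, 8, 8) [329.4 167.7]
orange (328, 140, 5, 11) [330.5 145. ]
orange (283, 185, 2, 5) [283.6 186.8]
orange (305, 181, 2, 5) [305.8 182.8]
orange (248, 179, 10, 5) [252.5 181.4]
orange (280, 169, 3, 5) [280.9 170.8]
orange (303, 165, 2, 5) [303.3 167.2]
-3 [[272.4, 182.1], [293.4, 178.7], [314.5, 175.3]]
0 [[272.2, 181.1], [293.3, 177.7], [314.3, 174.4]]
3 [[272.1, 180.2], [293.1, 176.8], [314.2, 173.4]]
[[252.6, 184.0], [252.4, 182.5], [252.1, 181.0]] [[327.0, 142.2], [328.5, 141.9], [330.0, 141.8]]
```

View pics/c8.png

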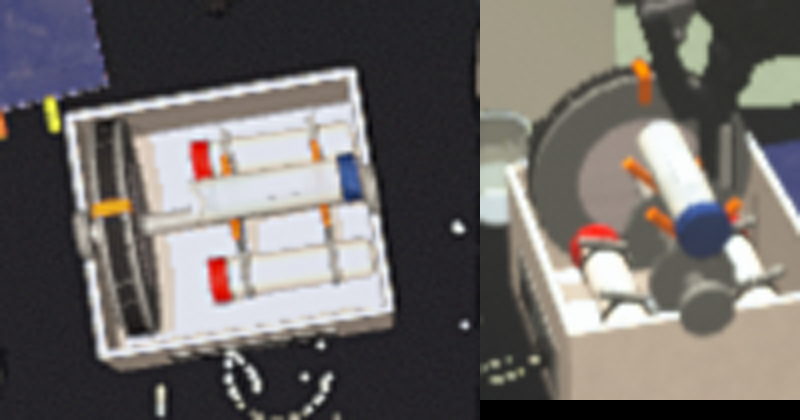

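The mark is up at crop (110,207), about +2 degrees. The tube lies in both V's from (192,200) to (362,175), about 2 mm off centre along the cradle. The arm is clear, so I hand it in.

```bash
python3 -c "
from rig import r
print(r.sign_off())"
```

```text
the job is handed in; nothing more can be done
None
```

The job is handed in: the last camera check had the orange mark at about +2° from straight up, the tube in both V supports about 2 mm off centre, and the arm clear. The hand-in gave no verdict.

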